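Level the counter display board

TASK

The wooden display board on the counter slopes down towards its screw foot. Lay the spirit level lengthwise on the clear middle of the board and let go of it, then turn the black knob of the screw foot until the bubble stands between its two lines. Finally check that the board stays level under load: press gently down on the middle of the level with the closed fingers and finish while still pressing, with the bubble centred, leaving everything else on the counter alone.

Things in the scene. Friction and masses are not known exactly. Their poses are not given: they have to be found in the camera images.
- stand: Fixed steel leg that carries one end of the display board; it does not move. Origin on the counter under the hinge; its x axis runs level along the board from the hinge towards the screw foot, z up. The hinge axis is 45 mm above the counter.
- board: Light wooden display board, 300 x 90 x 12 mm, which tilts about a level hinge at one end (it cannot come off). Origin on the hinge axis, 45 mm above the counter, at the middle of the board's width and level with its underside; x along the board towards the screw foot, z normal to the board. It reaches from x = -16 to x = 284 mm. At the start the foot end is 5 to 10 mm too low.
- seat (a point): Point on the board's upper face, at the middle of its clear part: where the middle of the spirit level goes (105 mm from the hinge, 145 mm from the knob's axis, on the board's centreline). The level may lie within 30 mm of it along the board and 20 mm across.
- foot: Screw foot with its knob: upright axis 250 mm from the hinge, origin on the counter. Turning it clockwise (seen from above) raises that end of the board: 1 rad tilts the board by 0.016 rad. At the start 1.3 to 2.3 rad clockwise are needed; take them in two or more grasps. Friction of about 0.1 N m keeps the foot where it is left.
- foot_grip (a point): Where to grip the screw foot: on the knob's axis, 94 mm above the counter. The round black fluted knob is 35 mm wide and spans 78 to 109 mm above the counter. It keeps its height; the board rides up and down the screw below it (board top there 47 to 63 mm above the counter).
- level: Loose spirit level: aluminium bar 130 x 30 x 28 mm (x along it, y across, z up), 0.2 kg. Origin at the centre of its underside. Its flat top with the vial window may be pressed anywhere. Either end may point to the foot.
- vial (a point): Centre of the level's vial, on the level 24 mm above the middle of its underside; the two lines are 9 mm to either side of it along the level.
- bubble (a point): Centre of the white bubble (12 mm long) in the vial. It moves along the level towards the higher end by 0.5 mm per 0.001 rad of tilt (at most 20 mm) and takes about 1 s to settle. Centred means within 3 mm of vial along the level: the bubble is then between the lines.
- mint_tin: Flat white mint tin, 61 x 91 x 21 mm, a bystander; origin at the centre of its underside.
- eraser: Eraser in a sleeve, 50 x 23 x 12 mm, a bystander; origin at the centre of its underside.
- thread_spool: Spool of thread, 29 mm wide, 46 mm tall, a bystander; origin at the centre of its underside.
- tape_measure: Pocket tape measure, 74 x 33 x 62 mm, a bystander; origin at the centre of its underside.
There are look-alikes about, which are no part of the job. Of the things shaped like the level, the aluminium one is meant.

How it is judged (in metres and radians):
On the way, in this order (a step that is already met when the one before it is completed fails the run):
1. the spirit level lies lengthwise on the middle of the board and has been let go (z of level in the frame of board between 0.009 and 0.015 m and x of level in the frame of seat between -0.03 and 0.03 m and y of level in the frame of seat between -0.02 and 0.02 m and angle between the x axis of level and the x axis of board, either way round below 0.15 rad and contact force between each of the arm, the fingers and level below 0.2 N), for 0.3 s.
2. the board is turned level with the screw foot, the level lying on it (angle between board's own z axis and vertical below 0.006 rad and z of level in the frame of board between 0.009 and 0.015 m and contact force between the fingers and level below 0.2 N), for 0.5 s.
At the end, for the whole second after the job is handed in: Closed fingers press the level with 3 to 30 N, over 5 N reaching the board; the board is within 0.006 rad of level, the bubble within 3 mm of centre; the level lies flat, within 30 mm along and 20 mm across of the seat point, within 0.15 rad of the board's length (angle between board's own z axis and vertical below 0.006 rad and x of bubble in the frame of vial between -0.003 and 0.003 m and z of level in the frame of board between 0.009 and 0.015 m and x of level in the frame of seat between -0.03 and 0.03 m and y of level in the frame of seat between -0.02 and 0.02 m and angle between the x axis of level and the x axis of board, either way round below 0.15 rad and contact force between the fingers and level between 3 and 30 N and contact force between level and board above 5 N); the arm keeps its last pose, push and grip.
It fails at once if the level is pressed hard (over 45 N) onto the board (contact force between level and board above 45 N).
It fails at once if a bystander is pushed more than 30 mm (distance of any of mint_tin, eraser, thread_spool, tape_measure from where it was at the start of the episode above 0.03 m).
It also fails if it takes over 67 s, if anything falls off the work surface, if the arm or the gripper's body presses on something with over 40 N, if the wrist force passes 120 N, or if a joint passes its speed limit or range.

ROBOT

A 6-joint arm with a two-finger parallel gripper is mounted at the origin on a cart in front of the work surface, level with it; the furniture and walls round the work are solid. World frame = base frame: x ahead of the robot, y to its left, z up, the work surface at z = 0. Lengths are in mm, angles in rad, forces in N, time in s.
With the tool pointing down it reaches from about 350 to 725 mm from the base axis. Payload 4.3 kg.
Tool frame: the origin (TCP) lies at the very end of the fingers, on their centre line; the grasp point (between the pads) lies 19 mm behind it; z points along the fingers, y is the line along which they close (so a half turn about z gives the same grasp; the last joint's range is limited). The gripper opens to 85 mm and grips with 20 to 120 N. Pads are 22 mm wide; open, the fingers measure 114 mm over their backs; the gripper's body (76 mm by 85 mm) begins 54 mm behind the grasp point. The pads swing forward as they close: fully open they stand 13 mm farther back than shut.
Start: joints at [1.1, 0.377, 0.081, 1.274, 0, 1.46], TCP at [202.997, 538.014, 231.329] pointing down, gripper open.
Joint ranges: [-2.72, 2.72], [-0.84, 1.66], [-1.02, 1.22], [-1.77, 2.12], [-1.37, 1.28], [-3.14, 3.14]. Speed limits (rad/s): [2.57, 2.57, 3.14, 3.14, 3.14, 3.14].

INTERFACE

Orientations are given as [roll, pitch, yaw] about the fixed x, y, z axes, in that order (R = Rz(yaw) Ry(pitch) Rx(roll)).
In Python, from plant import robot, capture, camera_info, ticket gives the robot as it stands.
- The arm moves only by the shell command python3 -m handwheel 'ROWS' [OPENING] [FORCE]. ROWS is JSON, a list of rows, each an object of numbers: "dx", "dy", "dz": the shift along the world's x, y, z in m; "roll": the turn about the world's z in degrees. In form: [{"dx": .., "dy": .., "dz": .., "roll": ..}, ...]. A call has 1 to 5 rows; each row is the pose to reach, as a shift and turn from the pose commanded when the call began; what a row does not reach only later rows make up. A row lasts 1/8 s, in which the tool goes at most 62.5 mm and 10.7 degrees, less where a joint would pass 70% of its speed; a pose out of reach is approached as far as the arm can. A call with a gripper value outside its range is refused whole. OPENING is the closure, from -1 (fully open) to 1 (shut), set as the call begins (- or left out, the last holds). The fingers move at their own pace and stop on an object; FORCE is the grip in N (left out, the last holds). Time passes only in rows, so rows that repeat a pose let the fingers close. It gives the time, the measured TCP pose, the force, the opening and the grip force at its end, in the units of the state.
- robot.sense(): the state, without advancing time (a new reading comes with each control period).
- capture(name): name is "side" or "top"; returns (picture, depth): 420x560x3 uint8, red, green, blue; 420x560 float32, mm along the optical axis (not along the pixel's ray), 0 where there is no reading.
- camera_info(name): a dict with "K" (3x3 intrinsics, pixels), "T" (4x4, takes a point from camera to world coordinates). Camera axes: x right, y up, looking along -z (the intrinsics and any distortion apply to the point x, -y, -z); pixel columns grow to the right and rows downward; lengths in mm; the calibration is good to about 2 mm. A picture is of the moment at which its call begins. camera_info takes no time and is no camera call.
- ticket.job_done(): hands the job in; it is judged then, once.
The state is a dict: "clock": time; "joint_pos": joint angles; "dq": joint speeds; "tau": joint torques, N m; "position": TCP position; "eef_rot": TCP orientation; "ft_force": force on the tool from outside, world axes, zero at the start; "torque": the same for the moment, N m; "grip_width": finger opening in mm; "grip_force": force on a finger pad.
Only numpy, scipy, OpenCV 4.12 (cv2) and the standard library are available. Lean on these libraries where they do the work, as an engineer would, in place of code of your own. Each camera call takes 0.05 s, during which the arm holds its last target. There are 200 camera calls.

## Working session

There is one attempt and no reset: what is moved stays moved. The work goes in short steps, Python scripts to look and compute and a shell command to move; the robot and the scene stay as the last step left them, time stands still between calls to the robot, and variables do not carry over. Pictures are saved under pics/ and viewed, at most 10 in all, crops included, and the job is handed in when it is done.

```bash
mkdir -p pics; ls; python3 - <<'E'
from plant import robot,capture,camera_info
import cv2,numpy as np
for n in("side","top"):
    p,d=capture(n);np.savez(f"/tmp/{n}0.npz",p=p,d=d);cv2.imwrite(f"pics/{n}0.png",p[:,:,::-1])
    c=camera_info(n);print(n,{k:np.round(v,3).tolist() if not isinstance(v,str) else v for k,v in c.items()})
print(robot.sense())
E
```

```text
pics
side {'K': [[496.263, 0.0, 279.962], [0.0, 496.263, 215.804], [0.0, 0.0, 1.0]], 'T': [[0.979, 0.142, -0.148, 364.633], [-0.204, 0.602, -0.772, -926.309], [-0.02, 0.786, 0.618, 881.459], [0.0, 0.0, 0.0, 1.0]]}
top {'K': [[498.582, 0.0, 284.073], [0.0, 498.582, 213.166], [0.0, 0.0, 1.0]], 'T': [[-0.051, 0.975, -0.214, 268.57], [-0.999, -0.049, 0.016, 52.87], [0.005, 0.215, 0.977, 1325.858], [0.0, 0.0, 0.0, 1.0]]}
{'clock': 0.1, 'joint_pos': array([ 1.09967752e+00,  3.78012889e-01,  7.97718935e-02,  1.27438742e+00,
       -2.46482642e-05,  1.46050073e+00]), 'dq': array([ 1.35706712e-04, -4.08109272e-05,  4.77907407e-03, -3.00346206e-05,
       -1.65894696e-03,  4.19000371e-05]), 'tau': array([ 1.02007860e-03, -4.64694428e+01,  2.70582533e+01,  1.20140865e-02,
       -7.69434359e-05,  8.91471483e-07]), 'position': array([202.73536893, 537.45494417, 230.44603244]), 'eef_rot': array([-3.13976898e+00, -1.77163606e-04,  2.78076930e+00]), 'ft_force': array([-0.94671007,  0.78813285,  0.46096123]), 'torque': array([ 0.01470411, -0.03763839, -0.00820851]), 'grip_force': 0.0, 'grip_width': 85.2577309465764}
```

View pics/top0.png

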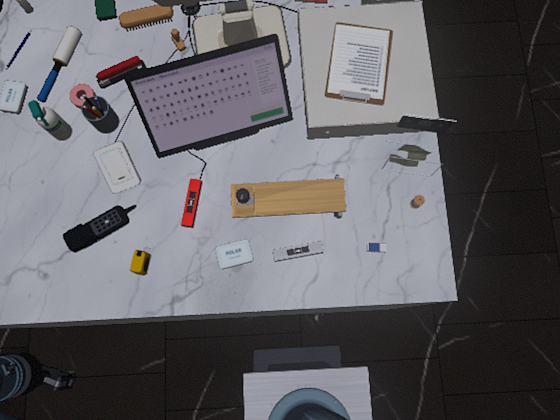

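View pics/side0.png

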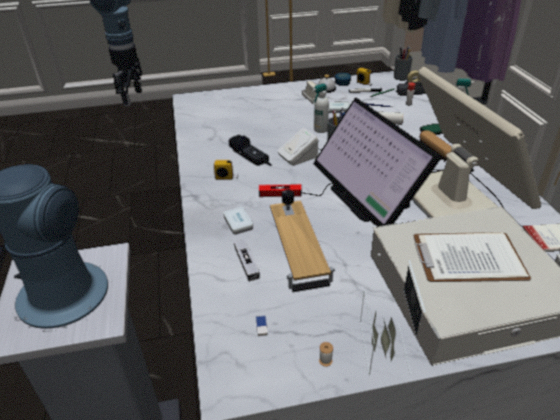

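The top view shows the board with its black knob at about (243,195) and its hinge end at about (340,195). The aluminium level is at (298,250), with the red decoy at (191,202), the mint tin at (235,254) and the eraser at (376,247). The side view agrees.

```bash
cat > h.py <<'E'
import cv2,numpy as np
from plant import camera_info
def load(n,i): z=np.load(f"/tmp/{n}{i}.npz");return z['p'],z['d']
def cloud(n,d):
    c=camera_info(n);K,T=np.array(c['K']),np.array(c['T'])
    v,u=np.mgrid[:420,:560];x=(u-K[0,2])/K[0,0]*d;y=(v-K[1,2])/K[1,1]*d
    P=np.stack([x,-y,-d],-1)@T[:3,:3].T+T[:3,3];P[d<=0]=np.nan;return P
def ray(n,uv,z):
    c=camera_info(n);K,T=np.array(c['K']),np.array(c['T'])
    uv=np.atleast_2d(uv).astype(float);q=np.c_[(uv[:,0]-K[0,2])/K[0,0],-(uv[:,1]-K[1,2])/K[1,1],-np.ones(len(uv))]@T[:3,:3].T
    return T[:3,3]+q*((z-T[2,3])/q[:,2])[:,None]
def rect(pts):
    (c,s,a)=cv2.minAreaRect(pts.astype(np.float32))
    if s[0]<s[1]: s=s[::-1];a+=90
    return np.round(c,1),np.round(s,1),round(((a+90)%180)-90,2)
E
python3 - <<'E'
from h import *
p,d=load("top",0);P=cloud("top",d);z=P[...,2]
print("table z",np.nanmedian(z[270:290,260:350]),np.nanstd(z[270:290,260:350]))
def blob(u0,v0,u1,v1,lo,hi):
    m=np.zeros(z.shape,bool);m[v0:v1,u0:u1]=True;m&=(z>lo)&(z<hi)
    n,l,s,_=cv2.connectedComponentsWithStats(m.astype(np.uint8));k=1+np.argmax(s[1:,4]);m=l==k
    return P[m],np.argwhere(m)[:,::-1]
for nm,b in dict(level=(266,232,332,270,14,45),tin=(210,232,258,275,10,40),eraser=(360,235,392,260,6,30),board=(225,170,352,225,30,75),knob=(225,170,265,225,90,125)).items():
    q,uv=blob(*b);zt=np.nanmedian(q[:,2]);print(nm,len(q),"z",zt,"cloud",rect(q[:,:2]),"ray",rect(ray("top",uv,zt)[:,:2]))
hsv=cv2.cvtColor(p,cv2.COLOR_RGB2HSV)
m=cv2.inRange(hsv,(8,70,60),(28,255,255));m[:165]=0;m[230:]=0;m[:,:225]=0;m[:,360:]=0
uv=np.argwhere(m>0)[:,::-1];print("wood",rect(uv),rect(ray("top",uv,53)[:,:2]))
A=P[m>0];x=A[:,:2]-A[:,:2].mean(0);c=np.linalg.lstsq(np.c_[A[:,:2],np.ones(len(A))],A[:,2],rcond=None)[0];print("plane",c)
big=np.hstack([cv2.resize(p[165:285,220:360],None,fx=5,fy=5,interpolation=cv2.INTER_CUBIC)]);cv2.imwrite("pics/crop0.png",big[:,:,::-1])
# tall stuff nearby
for lo in (30,100,150,250):
    q=P[(z>lo)&(P[...,1]<250)&(P[...,1]>-250)&(P[...,0]<700)&(P[...,0]>250)];print(lo,len(q),np.nanmin(q,0) if len(q) else "")
E
```

```text
table z -0.13281372940150504 2.6625013206838957
level 586 z 26.51633041114428 cloud (array([450.9,   1. ]), array([129.8,  31.3]), -82.18) ray (array([450.2,   1.1]), array([129.6,  31.4]), -82.49)
tin 800 z 21.272028959744603 cloud (array([452.5, 169.1]), array([91.1, 61.6]), -77.99) ray (array([451.8, 169. ]), array([90.8, 61.9]), -78.22)
eraser 164 z 12.071089554250648 cloud (array([ 452.2, -210.3]), array([48.9, 22.8]), 86.76) ray (array([ 452.3, -210.3]), array([48.7, 21.5]), 87.12)
board 3711 z 54.04789888043888 cloud (array([586.8,  19.6]), array([300.1, 116.4]), -89.22) ray (array([587. ,  19.7]), array([299.5, 114.5]), -89.98)
knob 149 z 107.71362197678877 cloud (array([588.8, 136.1]), array([32.9, 32.6]), 30.01) ray (array([587.6, 135.5]), array([34.3, 34. ]), 52.82)
wood (array([287.8, 197.2]), array([113.4,  33.3]), -3.08) (array([590.5,  20.7]), array([298.2,  90.6]), -89.71)
 ** On entry to DLASCL parameter number  4 had an illegal value
 ** On entry to DLASCL parameter number  4 had an illegal valueTraceback (most recent call last):
  File "<stdin>", line 13, in <module>
    x, resids, rank, s = _umath_linalg.lstsq(a, b, rcond,
                         ~~~~~~~~~~~~~~~~~~~^^^^^^^^^^^^^
                                             signature=signature)
                                             ^^^^^^^^^^^^^^^^^^^^
    raise LinAlgError("SVD did not converge in Linear Least Squares")
numpy.linalg.LinAlgError: SVD did not converge in Linear Least Squares
```

```bash
python3 - <<'E'
from h import *
p,d=load("top",0);P=cloud("top",d);z=P[...,2]
with np.errstate(all='ignore'):
  for x0,x1 in((480,560),(560,620),(620,660),(660,700),(700,760)):
    for y0,y1 in((-120,0),(0,100),(100,180),(180,300)):
        s=(P[...,0]>x0)&(P[...,0]<x1)&(P[...,1]>y0)&(P[...,1]<y1);print((x0,y0),np.round(np.nanpercentile(z[s],[50,98,100])) if s.any() else None,end=' ')
    print()
hsv=cv2.cvtColor(p,cv2.COLOR_RGB2HSV)
m=cv2.inRange(hsv,(8,70,60),(28,255,255))>0;m[:165]=0;m[230:]=0;m[:,:225]=0;m[:,360:]=0
A=P[m];A=A[np.isfinite(A[:,2])&(A[:,2]>35)&(A[:,2]<75)];A=A[A[:,1]<110];print("slope y,z at seat",np.polyfit(A[:,1]+9,A[:,2],1))
E
python3 -m handwheel '[{"dx":0.05,"dy":-0.05,"dz":0,"roll":-10},{"dx":0.1,"dy":-0.11,"dz":0,"roll":-20},{"dx":0.14,"dy":-0.16,"dz":0,"roll":-30},{"dx":0.17,"dy":-0.21,"dz":0,"roll":-40},{"dx":0.2,"dy":-0.27,"dz":-0.02,"roll":-50}]' -1 30
```

```text
(480, -120) [ 1. 59. 64.] (480, 0) [ 1. 57. 63.] (480, 100) [ 1. 54. 60.] (480, 180) [ 0. 30. 34.] 
(560, -120) [56. 61. 63.] (560, 0) [53. 59. 61.] (560, 100) [ 52. 112. 115.] (560, 180) [ 1. 30. 36.] 
(620, -120) [53. 61. 63.] (620, 0) [51. 58. 59.] (620, 100) [48. 57. 60.] (620, 180) [ 1. 32. 35.] 
(660, -120) [-0.  6.  8.] (660, 0) [-0.  5.  8.] (660, 100) [-0.  5.  8.] (660, 180) [ 0.  8. 24.] 
(700, -120) [-0.  6.  9.] (700, 0) [-0.  6.  9.] (700, 100) [-0.  5. 12.] (700, 180) [ 1. 70. 83.] 
slope y,z at seat [-2.13340151e-02  5.46752927e+01]
clock: 0.72
position: [392.0, 290.4, 217.9]
eef_rot: [3.139, -0.0, 1.902]
ft_force: [1.4, 0.3, -0.5]
grip_width: 85.3
grip_force: 0.0
```

```bash
python3 -m handwheel '[{"dx":0.01,"dy":-0.05,"dz":-0.02,"roll":-4},{"dx":0.02,"dy":-0.105,"dz":-0.05,"roll":-8},{"dx":0.03,"dy":-0.16,"dz":-0.08,"roll":-11.5},{"dx":0.04,"dy":-0.215,"dz":-0.1,"roll":-11.5},{"dx":0.048,"dy":-0.267,"dz":-0.111,"roll":-11.5}]'
python3 -m handwheel '[{"dx":0},{"dx":0}]'
```

```text
clock: 1.35
position: [437.2, 23.0, 105.1]
eef_rot: [-3.14, -0.0, 1.707]
ft_force: [1.0, -0.4, 0.2]
grip_width: 85.4
grip_force: 0.0validation failed for argument at $[0]...
```

```bash
python3 -m handwheel '[{"dx":0,"dy":0,"dz":0,"roll":0},{"dx":0,"dy":0,"dz":-0.03,"roll":0},{"dx":0,"dy":0,"dz":-0.06,"roll":0},{"dx":0,"dy":0,"dz":-0.085,"roll":0},{"dx":0,"dy":0,"dz":-0.097,"roll":0}]'
python3 -m handwheel '[{"dx":0,"dy":0,"dz":0,"roll":0},{"dx":0,"dy":0,"dz":0,"roll":0}]'
```

```text
clock: 1.98
position: [437.0, 25.9, 8.4]
eef_rot: [-3.14, -0.001, 1.709]
ft_force: [-0.3, 0.0, 0.5]
grip_width: 85.4
grip_force: 0.0
clock: 2.22
position: [439.1, 25.0, 10.3]
eef_rot: [3.14, 0.0, 1.708]
ft_force: [0.6, 0.7, -0.0]
grip_width: 85.3
grip_force: 0.0
```

```bash
python3 -m handwheel '[{"dx":0.006,"dy":-0.012,"dz":0,"roll":0},{"dx":0.013,"dy":-0.024,"dz":-0.003,"roll":0},{"dx":0.013,"dy":-0.024,"dz":-0.007,"roll":0},{"dx":0.013,"dy":-0.024,"dz":-0.007,"roll":0}]'
python3 -m handwheel '[{"dx":0,"dy":0,"dz":0,"roll":0},{"dx":0,"dy":0,"dz":0,"roll":0}]'
```

```text
clock: 2.72
position: [450.7, 0.6, 2.0]
eef_rot: [-3.141, -0.001, 1.707]
ft_force: [-0.2, 0.5, -0.3]
grip_width: 85.6
grip_force: 0.0
clock: 2.98
position: [451.0, 1.0, 2.4]
eef_rot: [-3.141, -0.0, 1.708]
ft_force: [0.1, 0.2, 0.0]
grip_width: 85.3
grip_force: 0.0
```

```bash
Z='{"dx":0,"dy":0,"dz":0,"roll":0}'; python3 -m handwheel '[{"dx":0,"dy":0,"dz":0,"roll":0},{"dx":0,"dy":0,"dz":0,"roll":0},{"dx":0,"dy":0,"dz":0,"roll":0},{"dx":0,"dy":0,"dz":0,"roll":0},{"dx":0,"dy":0,"dz":0,"roll":0}]' 1 40
```

```text
clock: 3.6
position: [451.8, 0.8, 2.8]
eef_rot: [3.14, 0.0, 1.707]
ft_force: [1.3, 0.8, 2.1]
grip_width: 29.5
grip_force: 40.4
```

```bash
python3 -m handwheel '[{"dx":0,"dy":0,"dz":0.025,"roll":0},{"dx":0,"dy":0,"dz":0.06,"roll":0},{"dx":0,"dy":0,"dz":0.09,"roll":-2},{"dx":0.03,"dy":-0.003,"dz":0.1,"roll":-5},{"dx":0.06,"dy":-0.006,"dz":0.1,"roll":-7.5}]'
python3 -m handwheel '[{"dx":0.03,"dy":-0.003,"dz":0,"roll":0},{"dx":0.055,"dy":-0.004,"dz":0,"roll":0},{"dx":0.08,"dy":-0.004,"dz":0,"roll":0},{"dx":0.08,"dy":-0.004,"dz":0,"roll":0},{"dx":0.08,"dy":-0.004,"dz":0,"roll":0}]'
python3 - <<'E'
from h import *
from plant import capture
p,d=capture("side");cv2.imwrite("pics/side1.png",cv2.resize(p[150:320,190:400],None,fx=3,fy=3)[:,:,::-1])
E
```

```text
clock: 4.22
position: [511.9, -5.4, 103.1]
eef_rot: [3.141, 0.0, 1.575]
ft_force: [0.1, 0.1, -2.4]
grip_width: 29.2
grip_force: 40.4
clock: 4.85
position: [589.5, -9.1, 101.5]
eef_rot: [-3.139, -0.0, 1.577]
ft_force: [-0.1, 0.3, -1.1]
grip_width: 29.2
grip_force: 40.4
```

View pics/side1.png

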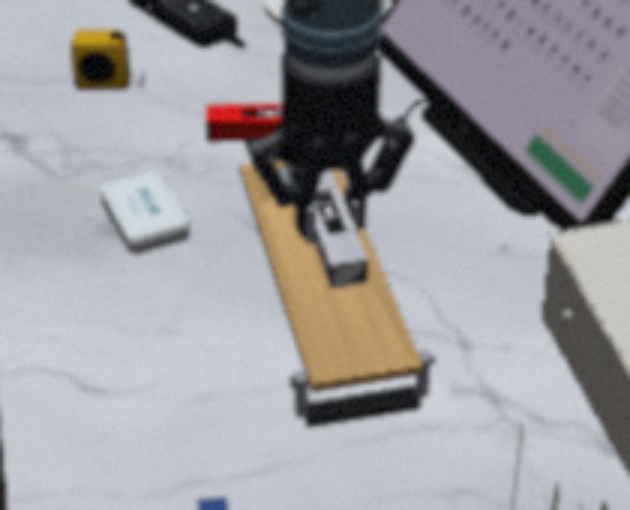

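The level is held lengthwise above the board, at about (335,230) in this crop. Next I lower it.

```bash
python3 -m handwheel '[{"dx":0,"dy":0,"dz":-0.02,"roll":0},{"dx":0,"dy":0,"dz":-0.035,"roll":0},{"dx":0,"dy":0,"dz":-0.04,"roll":0},{"dx":0,"dy":0,"dz":-0.04,"roll":0}]'
python3 -m handwheel '[{"dx":0,"dy":0,"dz":-0.001,"roll":0},{"dx":0,"dy":0,"dz":-0.002,"roll":0},{"dx":0,"dy":0,"dz":-0.002,"roll":0}]'
```

```text
clock: 5.4
position: [590.6, -9.2, 62.1]
eef_rot: [-3.141, -0.0, 1.577]
ft_force: [0.3, 0.3, -1.6]
grip_width: 29.4
grip_force: 40.4
clock: 5.78
position: [591.5, -9.2, 60.7]
eef_rot: [3.141, 0.0, 1.577]
ft_force: [-0.1, 0.4, -2.5]
grip_width: 29.4
grip_force: 40.4
```

```bash
python3 -m handwheel '[{"dx":0,"dy":0,"dz":-0.001,"roll":0},{"dx":0,"dy":0,"dz":-0.0015,"roll":0},{"dx":0,"dy":0,"dz":-0.0015,"roll":0}]'
python3 -m handwheel '[{"dx":0,"dy":0,"dz":-0.0005,"roll":0},{"dx":0,"dy":0,"dz":-0.001,"roll":0},{"dx":0,"dy":0,"dz":-0.001,"roll":0}]'
```

```text
clock: 6.15
position: [591.2, -9.2, 58.9]
eef_rot: [-3.142, 0.0, 1.576]
ft_force: [-0.1, 0.5, -2.8]
grip_width: 29.1
grip_force: 40.4
clock: 6.52
position: [591.3, -9.1, 58.5]
eef_rot: [3.141, 0.0, 1.577]
ft_force: [-2.5, 1.5, 3.0]
grip_width: 29.2
grip_force: 41.2
```

```bash
python3 -m handwheel '[{"dx":0,"dy":0,"dz":-0.0005,"roll":0},{"dx":0,"dy":0,"dz":-0.0005,"roll":0}]'
python3 -m handwheel '[{"dx":0,"dy":0,"dz":0,"roll":0},{"dx":0,"dy":0,"dz":0,"roll":0},{"dx":0,"dy":0,"dz":0,"roll":0},{"dx":0,"dy":0,"dz":0,"roll":0}]' -0.4
python3 -m handwheel '[{"dx":0,"dy":0,"dz":0.02,"roll":0},{"dx":0,"dy":0,"dz":0.05,"roll":0},{"dx":0,"dy":0,"dz":0.08,"roll":0},{"dx":0,"dy":0.02,"dz":0.09,"roll":10},{"dx":0,"dy":0.05,"dz":0.09,"roll":20}]'
```

```text
clock: 6.78
position: [591.3, -9.0, 58.1]
eef_rot: [3.141, -0.0, 1.577]
ft_force: [-2.6, 2.3, 5.1]
grip_width: 29.5
grip_force: 41.5
clock: 7.28
position: [591.3, -9.3, 57.3]
eef_rot: [3.142, 0.0, 1.576]
ft_force: [0.7, -1.1, -0.2]
grip_width: 59.5
grip_force: 0.0
clock: 7.9
position: [592.5, 40.6, 149.0]
eef_rot: [3.139, 0.001, 1.93]
ft_force: [0.7, -0.9, 0.1]
grip_width: 59.7
grip_force: 0.0
```

```bash
python3 -m handwheel '[{"dx":-0.001,"dy":0.02,"dz":0,"roll":9},{"dx":-0.002,"dy":0.045,"dz":0,"roll":18},{"dx":-0.003,"dy":0.07,"dz":0,"roll":27},{"dx":-0.004,"dy":0.09,"dz":0,"roll":36},{"dx":-0.004,"dy":0.095,"dz":0,"roll":40}]'
python3 -m handwheel '[{"dx":0,"dy":0,"dz":0,"roll":0}]'
python3 - <<'E'
from h import *
from plant import capture
for n in("top","side"):
    p,d=capture(n);np.savez(f"/tmp/{n}1.npz",p=p,d=d)
    a=p[165:285,220:360] if n=="top" else p[170:300,210:350]
    cv2.imwrite(f"pics/{n}2.png",cv2.resize(a,None,fx=5,fy=4.6 if n=="side" else 5,interpolation=cv2.INTER_CUBIC)[:,:,::-1])
E
```

```text
clock: 8.52
position: [587.0, 137.1, 147.3]
eef_rot: [3.141, -0.0, 2.628]
ft_force: [-0.3, -0.1, 0.0]
grip_width: 60.0
grip_force: 0.0
clock: 8.65
position: [587.2, 136.2, 147.3]
eef_rot: [-3.142, -0.0, 2.624]
ft_force: [-0.4, -0.5, 0.0]
grip_width: 60.1
grip_force: 0.0
```

View pics/top2.png

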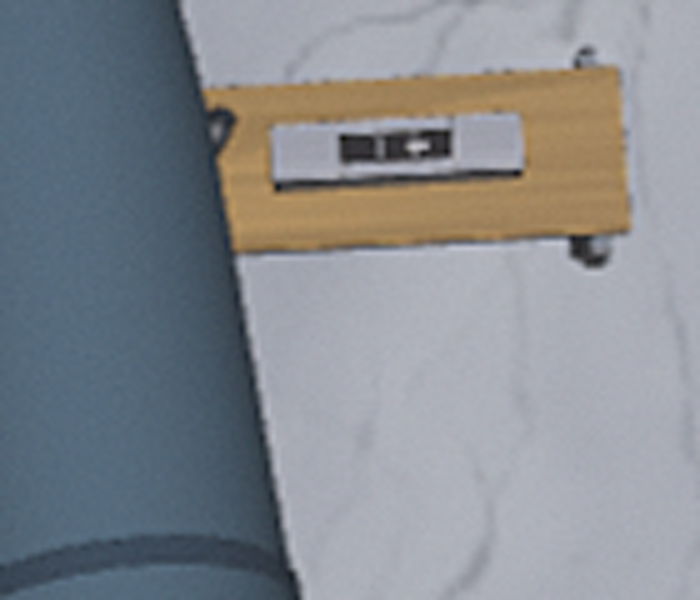

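View pics/side2.png

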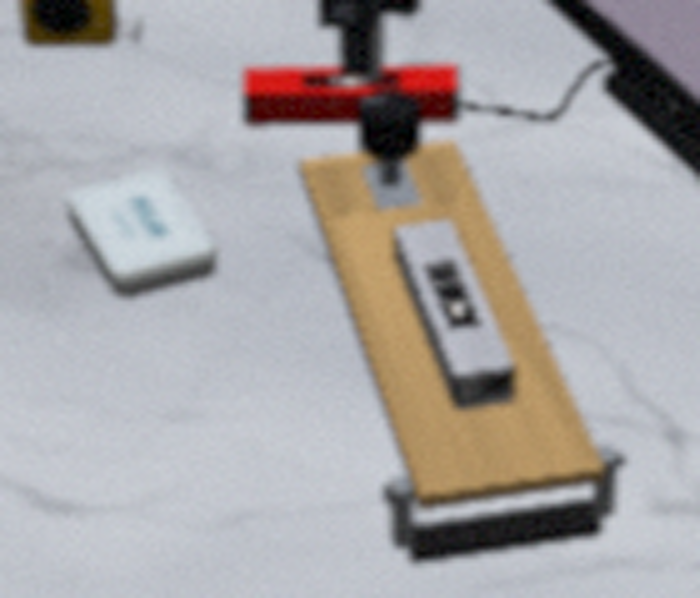

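The level lies lengthwise, centred on the board. The bubble is at about (418,146) in the top crop and the window centre at about (396,147). That puts it about 11 mm toward the hinge, so roughly 1.4 rad clockwise is needed. I'll grip the knob.

```bash
python3 -m handwheel '[{"dx":0.001,"dy":0,"dz":-0.02,"roll":0},{"dx":0.001,"dy":0,"dz":-0.045,"roll":0},{"dx":0.001,"dy":0,"dz":-0.067,"roll":0},{"dx":0.001,"dy":0,"dz":-0.075,"roll":0},{"dx":0.001,"dy":0,"dz":-0.075,"roll":0}]'
python3 -m handwheel '[{"dx":0,"dy":0,"dz":0,"roll":0},{"dx":0,"dy":0,"dz":0,"roll":0},{"dx":0,"dy":0,"dz":0,"roll":0},{"dx":0,"dy":0,"dz":0,"roll":0}]' 1 50
```

```text
clock: 9.38
position: [588.0, 135.4, 72.3]
eef_rot: [-3.141, -0.001, 2.623]
ft_force: [0.2, 0.2, 0.7]
grip_width: 59.7
grip_force: 0.0
clock: 9.88
position: [590.5, 137.9, 74.4]
eef_rot: [3.136, 0.002, 2.625]
ft_force: [1.4, 4.7, 1.4]
grip_width: 31.7
grip_force: 49.5
```

```bash
python3 -m handwheel '[{"dx":0.001,"dy":0.001,"dz":0,"roll":-7},{"dx":0.001,"dy":0.001,"dz":0,"roll":-15},{"dx":0.001,"dy":0.001,"dz":0,"roll":-23},{"dx":0.001,"dy":0.001,"dz":0,"roll":-31},{"dx":0.001,"dy":0.001,"dz":0,"roll":-39}]'
python3 -m handwheel '[{"dx":0,"dy":0,"dz":0,"roll":-7},{"dx":0,"dy":0,"dz":0,"roll":-13},{"dx":0,"dy":0,"dz":0,"roll":-13},{"dx":0,"dy":0,"dz":0,"roll":-13}]'
python3 -m handwheel '[{"dx":0,"dy":0,"dz":0,"roll":0},{"dx":0,"dy":0,"dz":0,"roll":0},{"dx":0,"dy":0,"dz":0,"roll":0},{"dx":0,"dy":0,"dz":0,"roll":0}]' -0.4
cat > bub.py <<'E'
from h import *
from plant import capture
import sys
R=[]
for n in ("top","top","side","side"):
    p,d=capture(n);np.savez(f"/tmp/{n}b.npz",p=p,d=d)
    g=p.min(2).astype(np.float32);M=p.max(2).astype(float)
    # level's frame: warp the top plane of the level to a straight strip, 4 px/mm
    C=np.array([591,-9.]);ex=np.array([-.005,1.]);ey=np.array([-1,-.005])
    zt=57+24
    c=camera_info(n);K,T=np.array(c['K']),np.array(c['T'])
    s,t=np.meshgrid(np.arange(-75,75,.25),np.arange(-25,25,.25))
    W=np.dstack([C[0]+s*ex[0]+t*ey[0],C[1]+s*ex[1]+t*ey[1],np.full(s.shape,zt)])
    q=(W-T[:3,3])@T[:3,:3];u=K[0,0]*q[...,0]/-q[...,2]+K[0,2];v=K[1,1]*-q[...,1]/-q[...,2]+K[1,2]
    S=cv2.remap(p,u.astype(np.float32),v.astype(np.float32),cv2.INTER_CUBIC);R.append(S)
    G=S.mean(2)
    dark=(G<90).astype(np.uint8);dark[:,:120]=0;dark[:,480:]=0;dark[:40]=0;dark[160:]=0
    k=cv2.morphologyEx(dark,cv2.MORPH_CLOSE,np.ones((15,70)))
    nn,l,st,ce=cv2.connectedComponentsWithStats(k)
    j=1+np.argmax(st[1:,4]);x,y,w,h,_=st[j]
    yy=np.arange(y+h//4,y+h-h//4);prof=G[yy].mean(0)
    xs=np.arange(x+8,x+w-8);br=prof[xs];wt=np.clip(br-150,0,None)
    print(n,"window",s[0,x],s[0,x+w-1],"mid",s[0,x]+w/8,"t",t[y,0],t[y+h-1,0],"bubble",(wt*s[0,xs]).sum()/max(wt.sum(),1e-6))
    print(np.round(prof[x-8:x+w+8:6]).astype(int))
cv2.imwrite(sys.argv[1],np.vstack([R[0],R[2]])[:,:,::-1])
E
python3 bub.py pics/b1.png
```

```text
clock: 10.5
position: [591.0, 138.4, 74.3]
eef_rot: [3.137, -0.001, 1.94]
ft_force: [0.7, 4.4, 1.1]
grip_width: 31.5
grip_force: 49.5
clock: 11.0
position: [591.3, 138.4, 74.3]
eef_rot: [3.137, -0.003, 1.719]
ft_force: [2.3, 5.5, 3.3]
grip_width: 31.3
grip_force: 49.7
clock: 11.5
position: [589.1, 136.6, 72.3]
eef_rot: [-3.141, 0.0, 1.716]
ft_force: [-0.5, 0.6, -0.1]
grip_width: 59.9
grip_force: 0.0
top window -27.25 30.25 mid 1.625 t -7.75 7.5 bubble 0.0
[141 108  68  45  47  53  54  54  52  52  52  42  60  98 124 129 125 119
 119 124 128 115  87  49  48  93 108  92  65  45  48  52  53  53  52  53
  49  38  56  93 131 157]
top window -27.25 30.0 mid 1.5 t -7.75 7.5 bubble 0.0
[140 107  68  44  47  53  54  55  55  55  52  42  60  97 123 129 125 118
 119 125 129 116  87  48  48  92 108  91  65  45  49  53  52  52  52  51
  48  39  57  93 130]
side window -24.5 27.75 mid 1.75 t -6.5 6.5 bubble -3.3560311284046764
[125  96  66  45  29  22  24  29  37  51  69  88 112 130 143 150 150 141
 130 113  90  70  57  55  62  70  78  81  75  63  51  45  47  55  65  78
  96 113]
side window -24.5 27.75 mid 1.75 t -6.5 6.5 bubble -3.1539285714285734
[126  97  66  45  28  22  25  29  34  48  68  88 112 129 141 150 151 143
 132 115  90  69  54  53  61  71  79  82  76  63  51  46  47  55  64  76
  94 112]
```

View pics/b1.png

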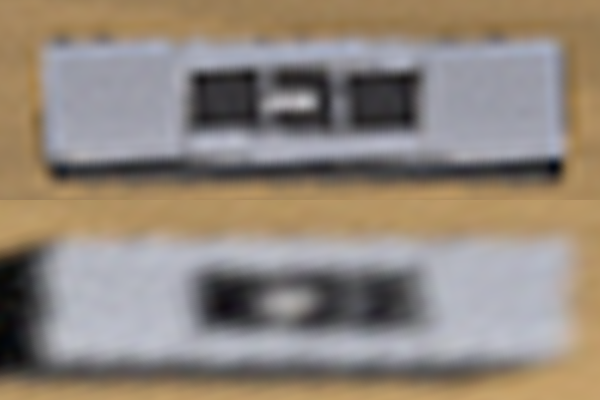

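In the strip the lines are at about x=265 and x=340 and the bubble at about x=290. It is still some 3.5–4 mm toward the hinge, which needs about 26–28° more. I'll regrip and turn.

```bash
python3 -m handwheel '[{"dx":0.001,"dy":0.001,"dz":0,"roll":0},{"dx":0.001,"dy":0.001,"dz":0,"roll":0},{"dx":0.001,"dy":0.001,"dz":0,"roll":0},{"dx":0.001,"dy":0.001,"dz":0,"roll":0}]' 1 50
python3 -m handwheel '[{"dx":0,"dy":0,"dz":0,"roll":-7},{"dx":0,"dy":0,"dz":0,"roll":-14},{"dx":0,"dy":0,"dz":0,"roll":-21},{"dx":0,"dy":0,"dz":0,"roll":-26},{"dx":0,"dy":0,"dz":0,"roll":-26}]'
python3 -m handwheel '[{"dx":0,"dy":0,"dz":0,"roll":0},{"dx":0,"dy":0,"dz":0,"roll":0},{"dx":0,"dy":0,"dz":0,"roll":0},{"dx":0,"dy":0,"dz":0,"roll":0},{"dx":0,"dy":0,"dz":0,"roll":0}]' -0.4
python3 -m handwheel '[{"dx":0,"dy":0,"dz":0,"roll":0},{"dx":0,"dy":0,"dz":0,"roll":0},{"dx":0,"dy":0,"dz":0,"roll":0},{"dx":0,"dy":0,"dz":0,"roll":0},{"dx":0,"dy":0,"dz":0,"roll":0}]'
python3 bub.py pics/b2.png
```

```text
clock: 12.2
position: [591.3, 138.0, 72.9]
eef_rot: [3.14, -0.0, 1.716]
ft_force: [4.1, 1.2, 0.7]
grip_width: 31.5
grip_force: 50.1
clock: 12.82
position: [591.6, 138.0, 72.9]
eef_rot: [3.139, -0.001, 1.263]
ft_force: [4.1, 1.9, -0.4]
grip_width: 31.4
grip_force: 50.0
clock: 13.45
position: [590.1, 137.7, 72.4]
eef_rot: [-3.142, 0.0, 1.262]
ft_force: [-0.4, -0.0, -0.0]
grip_width: 59.8
grip_force: 0.0
clock: 14.08
position: [590.3, 137.8, 72.5]
eef_rot: [3.142, -0.0, 1.262]
ft_force: [-0.1, -1.0, 0.6]
grip_width: 60.1
grip_force: 0.0
top window -28.0 29.5 mid 0.875 t -8.25 7.25 bubble 0.0
[145 112  73  51  44  52  54  54  53  53  54  46  46  80 104  90  84  93
 111 124 122 120 123 107  86  95 108 105  81  51  43  51  52  52  52  51
  50  38  44  84 131 152]
top window -28.0 29.25 mid 0.75 t -8.25 7.5 bubble 0.0
[145 112  73  52  44  51  53  53  54  54  52  45  47  81 104  88  83  95
 114 127 125 121 126 109  87  96 108 105  82  53  44  51  52  52  53  53
  51  39  44  84 131]
side window -24.25 28.25 mid 2.125 t -6.75 6.5 bubble 0.6340253022995762
[128  99  73  53  34  24  20  21  25  35  45  61  84 103 124 142 151 158
 161 158 148 135 119 105  94  86  85  82  72  60  50  43  44  51  60  74
  93 109]
side window -24.25 28.25 mid 2.125 t -6.75 6.25 bubble 0.49806116705234954
[127  97  69  48  31  27  26  24  25  32  44  61  85 104 125 143 153 160
 163 158 149 136 121 106  94  86  86  84  74  61  50  45  45  50  58  71
  92 110]
```

View pics/b2.png

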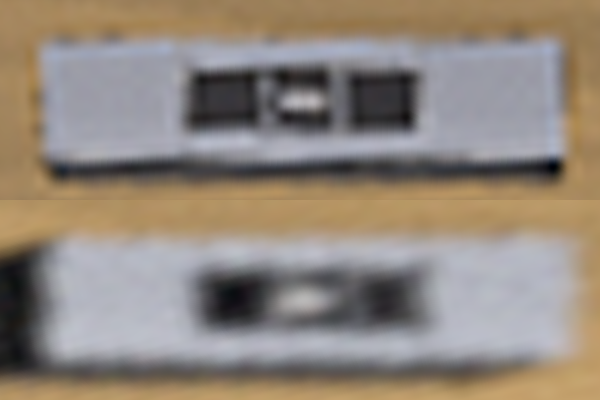

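The bubble now sits midway between its lines: the lines are at about x=265 and x=340 in the strip and the bubble at about x=303. I'll move over the level and press.

```bash
python3 -m handwheel '[{"dx":0,"dy":0,"dz":0.02,"roll":0},{"dx":0,"dy":0,"dz":0.05,"roll":0},{"dx":0,"dy":0,"dz":0.07,"roll":0},{"dx":0,"dy":-0.02,"dz":0.07,"roll":0},{"dx":0,"dy":-0.05,"dz":0.07,"roll":0}]'
python3 -m handwheel '[{"dx":0,"dy":-0.03,"dz":0,"roll":0},{"dx":0,"dy":-0.06,"dz":0,"roll":0},{"dx":0,"dy":-0.085,"dz":0,"roll":0},{"dx":0,"dy":-0.096,"dz":0,"roll":0},{"dx":0,"dy":-0.096,"dz":0,"roll":0}]' 1 50
python3 -m handwheel '[{"dx":0,"dy":0,"dz":-0.02,"roll":0},{"dx":0,"dy":0,"dz":-0.036,"roll":0},{"dx":0,"dy":0,"dz":-0.044,"roll":0},{"dx":0,"dy":0,"dz":-0.048,"roll":0},{"dx":0,"dy":0,"dz":-0.048,"roll":0}]'
```

```text
clock: 14.9
position: [589.9, 86.7, 141.6]
eef_rot: [-3.141, 0.001, 1.264]
ft_force: [0.2, -0.1, -0.6]
grip_width: 59.9
grip_force: 0.0
clock: 15.52
position: [589.7, -9.1, 141.7]
eef_rot: [-3.14, 0.0, 1.261]
ft_force: [0.3, 0.6, -0.9]
grip_width: -0.2
grip_force: 0.0
clock: 16.15
position: [590.3, -8.0, 94.4]
eef_rot: [3.142, 0.0, 1.263]
ft_force: [-0.0, 0.7, 0.5]
grip_width: -0.0
grip_force: 0.0
```

```bash
python3 -m handwheel '[{"dx":0,"dy":-0.001,"dz":-0.003,"roll":0},{"dx":0,"dy":-0.001,"dz":-0.006,"roll":0},{"dx":0,"dy":-0.001,"dz":-0.008,"roll":0},{"dx":0,"dy":-0.001,"dz":-0.008,"roll":0}]'
python3 -m handwheel '[{"dx":0,"dy":0,"dz":-0.001,"roll":0},{"dx":0,"dy":0,"dz":-0.002,"roll":0},{"dx":0,"dy":0,"dz":-0.002,"roll":0}]'
```

```text
clock: 16.65
position: [590.1, -9.2, 86.3]
eef_rot: [-3.141, 0.0, 1.262]
ft_force: [1.3, -0.6, -0.6]
grip_width: 0.3
grip_force: 0.0
clock: 17.02
position: [590.4, -9.2, 85.1]
eef_rot: [3.141, -0.0, 1.262]
ft_force: [-1.8, 1.2, 4.7]
grip_width: 0.0
grip_force: 2.4
```

```bash
python3 -m handwheel '[{"dx":0,"dy":0,"dz":-0.0005,"roll":0},{"dx":0,"dy":0,"dz":-0.001,"roll":0},{"dx":0,"dy":0,"dz":-0.001,"roll":0}]'
python3 -m handwheel '[{"dx":0,"dy":0,"dz":-0.0005,"roll":0},{"dx":0,"dy":0,"dz":-0.001,"roll":0},{"dx":0,"dy":0,"dz":-0.001,"roll":0},{"dx":0,"dy":0,"dz":-0.001,"roll":0}]'
```

```text
clock: 17.4
position: [590.4, -9.3, 85.1]
eef_rot: [3.14, -0.0, 1.262]
ft_force: [-3.9, 1.1, 11.0]
grip_width: 0.1
grip_force: 5.5
clock: 17.9
position: [590.5, -9.2, 85.0]
eef_rot: [3.14, -0.0, 1.262]
ft_force: [-6.0, 0.4, 17.1]
grip_width: -0.1
grip_force: 8.4
```

```bash
python3 -m handwheel '[{"dx":0,"dy":0,"dz":0,"roll":0},{"dx":0,"dy":0,"dz":0,"roll":0},{"dx":0,"dy":0,"dz":0,"roll":0},{"dx":0,"dy":0,"dz":0,"roll":0},{"dx":0,"dy":0,"dz":0,"roll":0}]'
python3 - <<'E'
from h import *
from plant import capture
p,d=capture("side");q,e=capture("top")
a=cv2.resize(p[170:270,230:330],(590,590),interpolation=cv2.INTER_CUBIC)
cv2.imwrite("pics/press.png",a[:,:,::-1])
for P,I in((cloud("side",d),p),(cloud("top",e),q)):
    m=cv2.inRange(cv2.cvtColor(I,cv2.COLOR_RGB2HSV),(8,70,60),(28,255,255))>0
    A=P[m];A=A[np.isfinite(A[:,2])&(abs(A[:,2]-57)<15)&(abs(A[:,0]-590)<42)&(A[:,1]<100)&(A[:,1]>-125)];print(len(A),np.polyfit(A[:,1]+9,A[:,2],1))
E
```

```text
clock: 18.52
position: [590.5, -9.2, 85.1]
eef_rot: [3.14, -0.0, 1.262]
ft_force: [-6.5, 1.2, 16.6]
grip_width: -0.5
grip_force: 8.4
1307 [2.58634132e-03 5.67211902e+01]
694 [-1.09216747e-03  5.70327728e+01]
```

View pics/press.png

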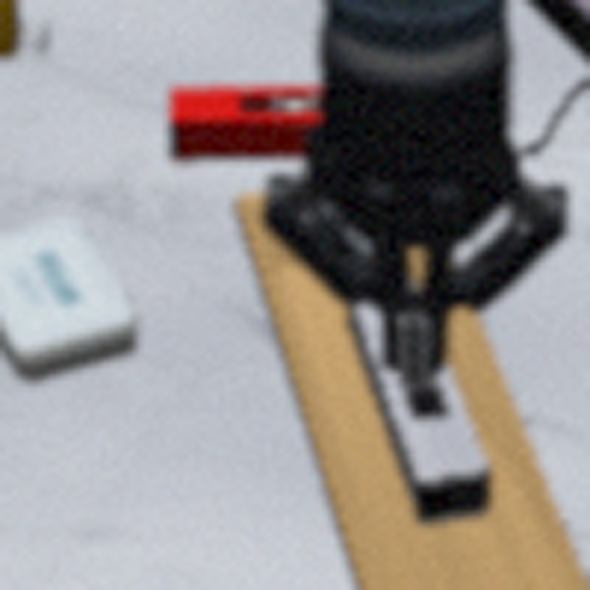

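The level lies straight under the fingers at about (425,400). No white bubble shows in the visible hinge-side part of the window. The board's slope measures near zero, and its height did not change between 5 and 17 N.

```bash
python3 -c "
from plant import ticket
print(ticket.job_done())"
```

```text
the job is handed in; nothing more can be done
None
```

I handed the job in with the spirit level on the board, the bubble centred between its lines after two turns of the knob, and the closed fingers pressing the level at about 17 N. The fingers hid the vial during pressing, so I checked level under load only from the board's slope (within about 0.003 rad) and height (unchanged). No verdict came back.

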